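Hold a set square flush on the tilted drawing board

ROBOT

A 6-joint arm with a two-finger parallel gripper is mounted at the origin on the work surface. World frame = base frame: x ahead of the robot, y to its left, z up, the work surface at z = 0. Lengths are in m, angles in rad, forces in N, time in s.
With the tool pointing down it reaches from about 0.375 to 0.9 m from the base axis. Payload 3.1 kg.
Tool frame: the origin (TCP) lies at the very end of the fingers, on their centre line; the grasp point (between the pads) lies 19 mm behind it; z points along the fingers, y is the line along which they close (so a half turn about z gives the same grasp; the last joint's range is limited). The gripper opens to 85 mm and grips with 20 to 120 N. Pads are 22 mm wide; open, the fingers measure 114 mm over their backs; the gripper's body (76 mm by 85 mm) begins 54 mm behind the grasp point. The pads swing forward as they close: fully open they stand 13 mm farther back than shut.
Start: joints at [-1.345, 0.527, 1.433, -0, 1.181, -0.178], TCP at [0.246, -0.574, 0.231] pointing down, gripper open.
Joint ranges: [-3.08, 3.08], [-0.75, 2.2], [0.22, 2.44], [-1.43, 4.57], [0, 2.65], [-2.85, 2.85]. Speed limits (rad/s): [2.79, 2.79, 3.14, 3.14, 3.14, 3.14].

INTERFACE

Orientations are given as a unit quaternion [x, y, z, w].
In Python, from rig import bot gives the robot as it stands.
- The arm moves only by the shell command python3 -m jog 'ROWS'. ROWS is JSON, a list of rows, each an object of numbers: "x", "y", "z": the shift along the tool's x, y, z in m; "turn": the turn about the tool's z in rad; "grip": the opening, from -1 (shut) to 1 (fully open). In form: [{"x": .., "y": .., "z": .., "turn": .., "grip": ..}, ...]. A call has 1 to 10 rows; each row shifts and turns the commanded pose from where the row before left it, along the tool's axes as they then stand; what a row does not reach is not made up. A row lasts 1/8 s, in which the tool goes at most 62.5 mm and 10.7 degrees, less where a joint would pass 70% of its speed; a pose out of reach is approached as far as the arm can. A call with a gripper value outside its range is refused whole. The fingers move at their own pace and stop on an object; the grip force is fixed at half the most. Time passes only in rows, so rows that do not move let the fingers close. It gives the time, the measured TCP pose, the force, the opening and the grip force at its end, in the units of the state.
- bot.read_state(): the state, without advancing time (a new reading comes with each control period).
- bot.capture(name): name is "side" or "top"; returns the picture (480x640x3 uint8, blue, green, red); there is no depth.
- bot.get_calibration(name): a dict with "intrinsics" (3x3 intrinsics, pixels), "R" (3x3) and "t" (3): a world point X has camera coordinates R X + t. Camera axes: x right, y down, z forward; pixel columns grow to the right and rows downward; lengths in m; the calibration is good to about 2 mm. A picture is of the moment at which its call begins. get_calibration takes no time and is no camera call.
- bot.job_done(): hands the job in; it is judged then, once.
The state is a dict: "time": time; "joint_pos": joint angles; "dq": joint speeds; "tau": joint torques, N m; "ee_pos": TCP position; "orientation": TCP orientation; "force": force on the tool from outside, world axes, zero at the start; "torque": the same for the moment, N m; "opening": finger opening in m; "grip_force": force on a finger pad.
Only numpy, scipy, OpenCV 4.12 (cv2) and the standard library are available. Lean on these libraries where they do the work, as an engineer would, in place of code of your own. Each camera call takes 0.05 s, during which the arm holds its last target. There are 200 camera calls.

TASK

Get the set square ready for a pupil to ink the long upright pencil line on the drawing board: pick it up from the table, tilt it to the slope of the board and lay it flat on the sheet, with its base edge resting along the upper edge of the straightedge and its upright edge on the pencil line. Do not shift the board, the straightedge or the other things on the table, and do not press hard. Finish while still gripping the square and pressing it flat to the board, gently but with more than its own weight, so that it stays put while the pupil draws.

Things in the scene. Friction and masses are not known exactly. Their poses are not given: they have to be found in the camera images.
- square: (sizes in mm) set square lying flat, grip up: open 45 degree frame of pale wood, bars 28 wide, 6 thick, about 0.18 kg. Origin on the underside, below the middle of the grip. z out of the face with the grip; base edge parallel to y at x = -60; upright edge parallel to x at y = +63; sharp tips cut off, so each leg edge is 162 long from the right-angled corner (-60, +63)
- grip (a point): (mm) middle of the set square's dark wooden bridge grip, 32 above the underside: a bar 110 long (along the square's x), 22 wide (y), from 17 to 47 above the underside, open space to both sides of it; axes as the square
- corner (a point): the right-angled corner of the set square, on its underside; axes as the square
- toe (a point): point on the set square's base edge, underside, 160 mm from the corner: (-60, -97) mm in the square's frame
- board: (mm) tilted plywood drawing board, 400 (y) x 320 (x) x 15, hinged at its low edge nearer the robot and clamped stiffly at 11 to 29 degrees by screws in two steel quadrant plates. Origin: middle of the low edge, on the face, 50 above the table. x up the slope, y along the low edge, z out of the face (face at z = 0). Quadrant plates at y = +-218, x about 200, up to 105 above the face
- board_back (a point): middle of the board's upper back edge, on the face, 320 mm up the slope from the board's origin; axes as the board
- straightedge: (mm) aluminium straightedge across the whole board, 34 wide, top 9 above the face, black end blocks; stays where it was set (about 30 N would shift it), its upper edge 75 to 125 up the board. Origin: middle of that upper edge, on the face; axes as the board (the bar lies on its -x side)
- line (a point): (mm) middle of the long upright pencil line on the sheet (297 x 210) taped to the board: black, 2 wide, 195 long, along the board's x, the longest line there; a small house is drawn on its +y side. Axes as the board. The set square fits with its upright edge on the line and its body on the -y side
- palette: bystander, to be left alone: white plastic paint palette with six wells, 185 x 125 x 15 mm, lying flat; origin under its centre
- tape: bystander, to be left alone: roll of masking tape lying flat, 96 mm across, 24 mm high; origin under its centre
- glue_stick: bystander, to be left alone: glue stick standing upright, 29 mm across, 96 mm high; origin under its centre
- scissors: bystander, to be left alone: scissors with red handles lying flat, about 170 mm long, 10 mm high; origin near the pivot, blades to its +x
- brush_jar: bystander, to be left alone: amber jar of paint brushes, 72 mm across, jar 95 mm high, brushes to about 210 mm; origin under its centre
- water_pot: bystander, to be left alone: grey water pot, 76 mm across, 75 mm high; origin under its centre
- eraser: bystander, to be left alone: rubber eraser, 45 x 22 x 13 mm; origin under its centre

How it is judged:
By the outcome, as a careful person would: the job done as asked, in the order asked, and still so for the second after the job is handed in, while the arm keeps its last pose, push and grip.
It also fails if it takes over 54 s, if anything falls off the work surface, if the arm or the gripper's body presses on something with over 40 N, if the wrist force passes 120 N, or if a joint passes its speed limit or range.

## Working session

There is one attempt and no reset: what is moved stays moved. The work goes in short steps, Python scripts to look and compute and a shell command to move; the robot and the scene stay as the last step left them, time stands still between calls to the robot, and variables do not carry over. Pictures are saved under pics/ and viewed, at most 10 in all, crops included, and the job is handed in when it is done.

```bash
ls; mkdir -p pics; python3 - <<'E'
from rig import bot
import cv2
s=bot.read_state(); print(s)
for n in("side","top"):
    cv2.imwrite(f"pics/{n}0.png",bot.capture(n)); print(n,bot.get_calibration(n))
E
```

```text
pics
{'time': 0.0, 'joint_pos': array([-1.34450215e+00,  5.28481435e-01,  1.43391338e+00, -2.33203527e-05,
        1.18140411e+00, -1.78506874e-01]), 'dq': array([-0.00076392, -0.00149053, -0.00189198,  0.00016856, -0.00034788,
       -0.00151812]), 'tau': array([-4.26167608e-04, -4.42356205e+01, -1.78026903e+01, -2.98369832e-04,
        8.58134095e-03,  1.82617057e-06]), 'ee_pos': array([ 0.24599926, -0.57376252,  0.23032072]), 'orientation': array([ 9.79585355e-01,  2.01025657e-01, -3.71347381e-05, -1.10256225e-03]), 'force': array([ 0.03239066,  1.02438607, -0.56874411]), 'torque': array([ 0.00592008, -0.00244041, -0.03269945]), 'grip_force': 0.0, 'opening': 0.08539867126795014}
side {'intrinsics': array([[500.40466932,   0.        , 327.89736477],
       [  0.        , 500.40466932, 238.88442232],
       [  0.        ,   0.        ,   1.        ]]), 'R': array([[ 0.681021  , -0.73221463, -0.00849359],
       [-0.383546  , -0.34680123, -0.85593304],
       [ 0.6237811 ,  0.58616606, -0.51701691]]), 't': array([-0.36018881,  0.26572315,  1.19421978])}
top {'intrinsics': array([[471.92902308,   0.        , 322.35356626],
       [  0.        , 471.92902308, 236.77961651],
       [  0.        ,   0.        ,   1.        ]]), 'R': array([[ 0.01726768, -0.9998366 ,  0.00534827],
       [-0.99571289, -0.01768212, -0.09079201],
       [ 0.09087175, -0.00375758, -0.99585551]]), 't': array([4.34546573e-04, 5.30161157e-01, 1.63259514e+00])}
```

View pics/side0.png

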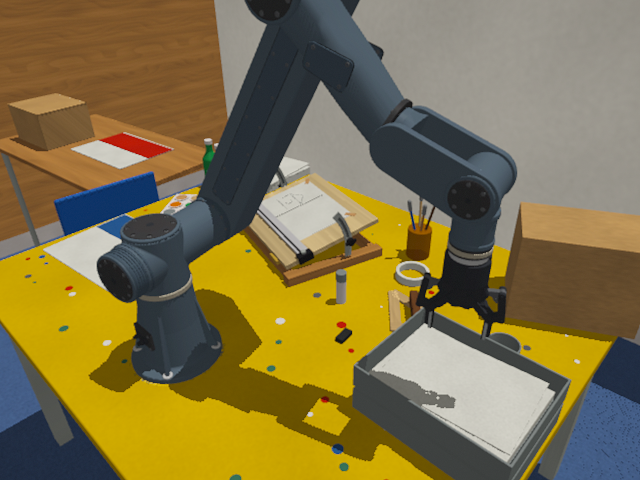

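View pics/top0.png

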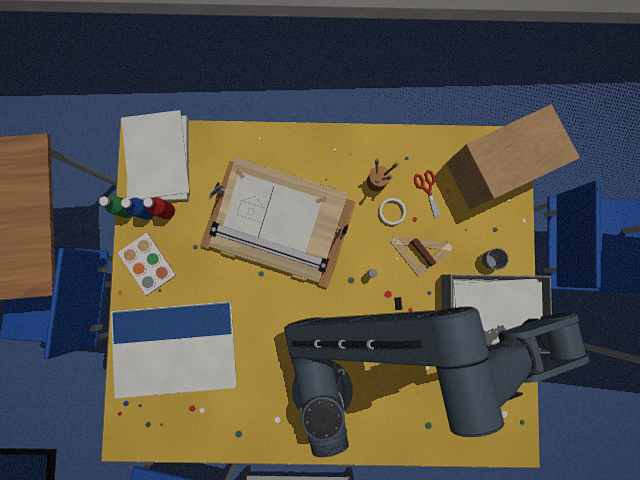

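The side view shows the board at about (310,225) and the square behind the gripper. In the top view the board is near (280,222), the square near (422,252) and the long line from about (270,187) to (258,240). I'll zoom in on both regions.

```bash
python3 - <<'E'
import cv2,numpy as np
t=cv2.imread("pics/top0.png")
a=cv2.resize(t[150:295,195:360],None,fx=4.8,fy=4.8,interpolation=cv2.INTER_CUBIC)[:600]
b=cv2.resize(t[215:290,375:475],None,fx=8,fy=8,interpolation=cv2.INTER_CUBIC)
a=cv2.resize(t[150:292,195:360],(165*4,142*4),interpolation=cv2.INTER_CUBIC)
for k in range(0,165,20): cv2.putText(a,str(195+k),(k*4,10),0,.35,(0,255,255));cv2.line(a,(k*4,12),(k*4,20),(0,255,255))
for k in range(0,142,20): cv2.putText(a,str(150+k),(0,k*4+4),0,.35,(0,255,255))
for k in range(0,100,10): cv2.putText(b,str(375+k),(k*8,10),0,.35,(0,0,255));cv2.line(b,(k*8,12),(k*8,20),(0,0,255))
for k in range(0,75,10): cv2.putText(b,str(215+k),(0,k*8+4),0,.35,(0,0,255))
cv2.imwrite("pics/ca.png",a);cv2.imwrite("pics/cb.png",b)
E
```

```text
(no output)
```

View pics/ca.png

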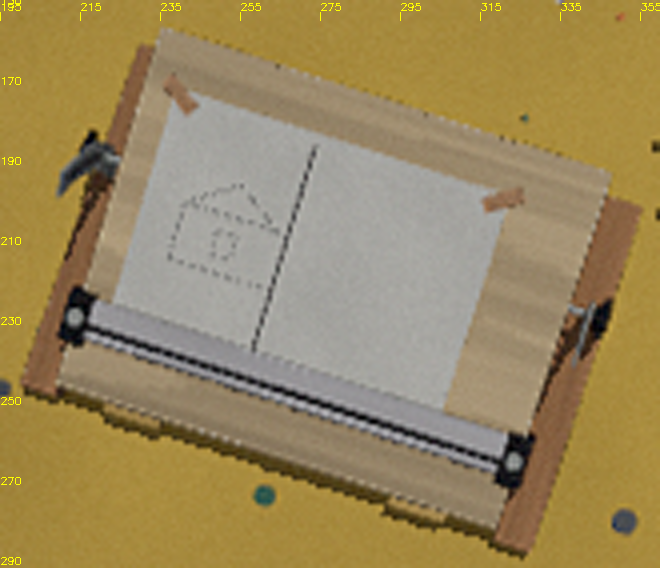

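View pics/cb.png

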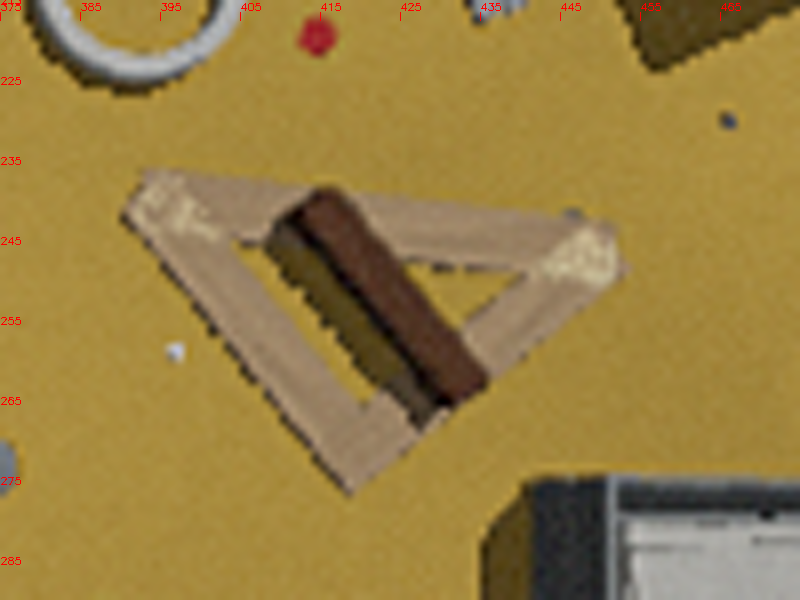

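Crop A, in full-image pixels:
- Board face corners: (235.5,157), (347.2,193.2), (318.7,282), (210,246).
- Pencil line: (273.7,186.7) to (258.2,238).

Crop B:
- Right-angled corner: (418.7,276.7).
- Upright-edge tip: (390.5,242).
- Grip top: from about (415.5,239) to (434,263.5).

Next I need a side-view crop to get the tilt.

```bash
python3 - <<'E'
import cv2
t=cv2.imread("pics/side0.png")
a=cv2.resize(t[165:290,235:390],None,fx=4.8,fy=4.8,interpolation=cv2.INTER_CUBIC)
for k in range(0,155,20): x=int(k*4.8);cv2.putText(a,str(235+k),(x,10),0,.4,(0,0,255));cv2.line(a,(x,12),(x,20),(0,0,255))
for k in range(0,125,20): cv2.putText(a,str(165+k),(0,int(k*4.8)+4),0,.4,(0,0,255))
cv2.imwrite("pics/cs.png",a)
E
```

```text
(no output)
```

View pics/cs.png

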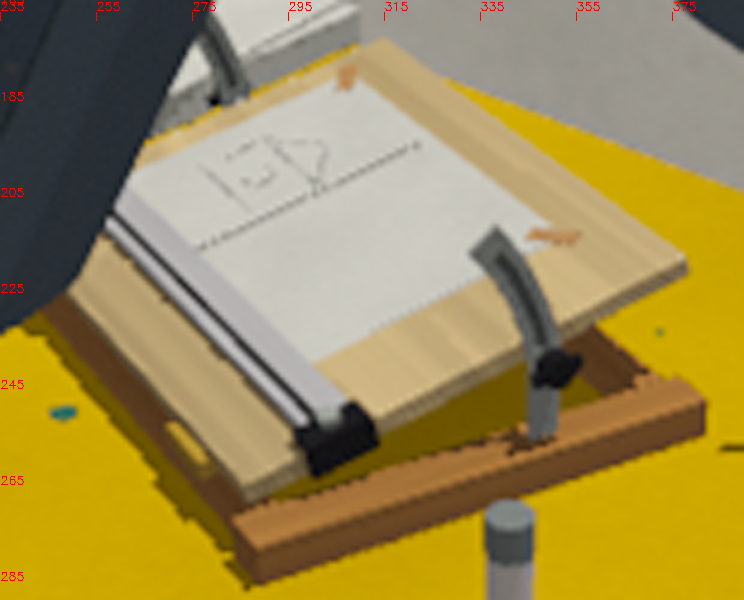

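Side view: the back face corners are at about (315.2,173.3) and (378.1,220.4), and the front right corner is at (286,267.3). The line runs from (322.5,195.2) to (276.3,216.7). Now I'll fit both poses.

```bash
cat >h.py <<'E'
from rig import bot
import numpy as np, cv2
from scipy.optimize import least_squares
from scipy.spatial.transform import Rotation as R
C={n:bot.get_calibration(n) for n in("side","top")}
def proj(n,X):
    c=C[n]; p=(np.atleast_2d(X)@c["R"].T+c["t"])@c["intrinsics"].T
    return p[:,:2]/p[:,2:]
def boardT(ox,oy,yaw,tilt): return R.from_euler("ZY",[yaw,-tilt]).as_matrix(),np.array([ox,oy,.05])
def sqT(ox,oy,yaw): return R.from_euler("Z",[yaw]).as_matrix()[0] if 0 else R.from_euler("z",yaw).as_matrix(),np.array([ox,oy,0])
E
cat >fit.py <<'E'
from h import *
a=lambda u,v:(195+u/4,150+v/4); s=lambda u,v:(235+u/4.8,165+v/4.8); b=lambda u,v:(375+u/8,215+v/8)
obs=[("top",a(162,28),(.32,.2,0)),("top",a(609,173),(.32,-.2,0)),("top",a(495,528),(0,-.2,0)),("top",a(60,385),(0,.2,0)),
("side",s(385,40),(.32,.2,0)),("side",s(687,264),(.32,-.2,0)),("side",s(245,490),(0,-.2,0))]
ln=[("top",a(315,147),1),("top",a(253,350),0),("side",s(420,145),1),("side",s(198,248),0)]
se=[("top",a(90,298),.19),("top",a(505,430),-.185),("side",s(345,402),-.185)]
def f(p):
    M,o=boardT(*p[:4]); r=[]
    for n,uv,X in obs: r+=list(proj(n,M@X+o)[0]-uv)
    for n,uv,k in ln: r+=list(proj(n,M@[p[5] if k else p[8 if n=="top" else 7],p[4],0]+o)[0]-uv)
    for n,uv,y in se:
        q=proj(n,[M@[p[6],y,.009]+o,M@[p[6],y+.02,.009]+o]); d=q[1]-q[0]; d/=np.linalg.norm(d); w=np.array(uv)-q[0]
        r.append(d[0]*w[1]-d[1]*w[0])
    return np.array(r)
g=least_squares(f,[.6,.1,-.3,.3,.03,.28,.1,.1,.1],loss="soft_l1")
print("board",g.x.round(4),"yaw/tilt deg",np.degrees(g.x[2:4])); print(f(g.x).round(1))
so=[(b(350,494),(-.06,.063,.003)),(b(122,213),(.102,.063,.003)),(b(143,170),(.102,.055,.006)),(b(628,268),(-.06,-.099,.003))]
gr=[(b(330,187),(.055,0,.047)),(b(465,400),(-.055,0,.047))]
def h(p):
    M,o=sqT(*p); r=[]
    for uv,X in [so[0],so[1],so[3]]+gr: r+=list(proj("top",M@X+o)[0]-uv)
    return np.array(r)
k=least_squares(h,[.5,-.2,.6],loss="soft_l1"); print("square",k.x.round(4),np.degrees(k.x[2]),h(k.x).round(1))
st=bot.read_state(); print(R.from_quat(st["orientation"]).as_matrix().round(3))
E
python3 fit.py
```

```text
board [ 0.4295  0.2075 -0.296   0.1829  0.0472  0.2643  0.0819  0.0898  0.0816] yaw/tilt deg [-16.95752032  10.48127091]
[ 0.4 -0.3  1.4 -0.4  1.   0.2 -0.7  0.  -0.8  0.3  0.  -0.5 -0.6 -1.6
  0.2 -0.4 -0.  -0.  -0.3  0.5 -0.  -0.   0.1  0.7 -0.7]
square [ 0.482  -0.3441  0.6781] 38.852126561018004 [-0.2  0.2 -0.3 -0.8  0.5  0.3 -1.7  0.9  1.4 -0.6]
[[ 0.919  0.394 -0.   ]
 [ 0.394 -0.919  0.002]
 [ 0.    -0.002 -1.   ]]
```

The board sits at about (0.43, 0.21) with yaw -17° and tilt about 10.5–11°. The square is at (0.482, -0.344) with yaw 38.9°. The jog has no tilt axis, so the square will have to swivel about the pads' pinch axis, which is parallel to the board's y. I'll move above the square now.

```bash
python3 -m jog '[{"x":0.0512,"y":-0.0197},{"x":0.0512,"y":-0.0197},{"x":0.0512,"y":-0.0197},{"x":0.0512,"y":-0.0197},{"x":0.0512,"y":-0.0197},{"x":0.0512,"y":-0.0197},{"turn":-0.137},{"turn":-0.136},{"z":0.05},{"z":0.04}]'
python3 -m jog '[{"z":0},{"z":0}]'
cat >now.py <<'E'
from h import *
s=bot.read_state(); M=R.from_quat(s["orientation"]).as_matrix()
print(s["time"],s["ee_pos"].round(4),"a",np.degrees(np.arctan2(M[1,0],M[0,0])).round(2),"zax",M[:,2].round(3),"F",s["force"].round(1),"T",s["torque"].round(2),"open",s["opening"].round(4),s["grip_force"].round(1),"q",s["joint_pos"].round(2))
import sys
if len(sys.argv)>1:
    t=np.array([float(v) for v in sys.argv[1:4]]); print("tool delta",(M.T@(t-s["ee_pos"])).round(4))
E
python3 now.py .482 -.344 .014
python3 - <<'E'
from h import *
t=bot.capture("top");cv2.imwrite("pics/t1.png",t);s=bot.capture("side");cv2.imwrite("pics/s1.png",s)
b=cv2.resize(t[205:295,370:480],(660,540),interpolation=cv2.INTER_CUBIC)[:, :]
c=cv2.resize(s[255:355,380:480],(540,540),interpolation=cv2.INTER_CUBIC)
im=np.hstack([b,c]); cv2.imwrite("pics/v1.png",cv2.resize(im,(800,360)))
E
```

```text
validation failed for argument at $[0]...
validation failed for argument at $[0]...
Traceback (most recent call last):
  File "now.py", line 3, in <module>
    print(s["time"],s["ee_pos"].round(4),"a",np.degrees(np.arctan2(M[1,0],M[0,0])).round(2),"zax",M[:,2].round(3),"F",s["force"].round(1),"T",s["torque"].round(2),"open",s["opening"].round(4),s["grip_force"].round(1),"q",s["joint_pos"].round(2))
                                                                                                                                                                          ^^^^^^^^^^^^^^^^^^
AttributeError: 'float' object has no attribute 'round'
```

View pics/v1.png

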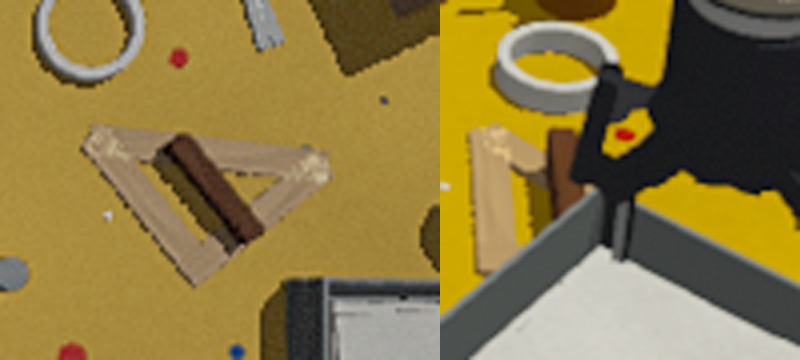

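The picture shows that the arm hasn't moved: both calls were refused because every row needs all five keys. I'll rerun with full rows.

```bash
sed -i 's/s\["opening"\].round(4),s\["grip_force"\].round(1)/round(float(s["opening"]),4),round(float(s["grip_force"]),1)/' now.py
python3 -m jog '[{"x":0.0512,"y":-0.0197,"z":0,"turn":0,"grip":1},{"x":0.0512,"y":-0.0197,"z":0,"turn":0,"grip":1},{"x":0.0512,"y":-0.0197,"z":0,"turn":0,"grip":1},{"x":0.0512,"y":-0.0197,"z":0,"turn":0,"grip":1},{"x":0.0512,"y":-0.0197,"z":0,"turn":0,"grip":1},{"x":0.0512,"y":-0.0197,"z":0,"turn":0,"grip":1},{"x":0,"y":0,"z":0,"turn":-0.137,"grip":1},{"x":0,"y":0,"z":0,"turn":-0.136,"grip":1},{"x":0,"y":0,"z":0.05,"turn":0,"grip":1},{"x":0,"y":0,"z":0.04,"turn":0,"grip":1}]'
python3 -m jog '[{"x":0,"y":0,"z":0,"turn":0,"grip":1},{"x":0,"y":0,"z":0,"turn":0,"grip":1}]'
python3 now.py .482 -.344 .014
python3 - <<'E'
from h import *
t=bot.capture("top");cv2.imwrite("pics/t1.png",t);s=bot.capture("side");cv2.imwrite("pics/s1.png",s)
b=cv2.resize(t[205:295,370:480],(660,540),interpolation=cv2.INTER_CUBIC)
c=cv2.resize(s[240:350,370:480],(540,540),interpolation=cv2.INTER_CUBIC)
im=np.hstack([b,c]); cv2.imwrite("pics/v2.png",cv2.resize(im,(800,360)))
E
```

```text
time: 1.45
ee_pos: [0.482, -0.3446, 0.1403]
orientation: [0.943, 0.333, 0.0, 0.0]
force: [0.6, 0.4, 0.6]
opening: 0.0854
grip_force: 0.0
time: 1.7
ee_pos: [0.4827, -0.3456, 0.1424]
orientation: [0.943, 0.332, 0.0, 0.001]
force: [-0.4, 0.5, 0.0]
opening: 0.0854
grip_force: 0.0
1.7 [ 0.4827 -0.3456  0.1424] a 38.83 zax [ 0.001 -0.001 -1.   ] F [-0.4  0.5  0. ] T [0.02 0.03 0.05] open 0.0854 0.0 q [-0.81  0.6   1.6   0.    0.95  0.08]
tool delta [ 0.0004 -0.0019  0.1284]
```

View pics/v2.png

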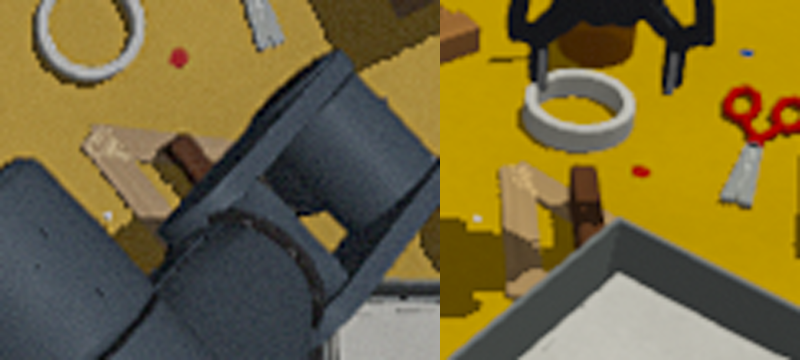

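The fingers are centred over the grip, which shows at about (590,200) in the right half. I'll descend, close and lift.

```bash
python3 -m jog '[{"x":0,"y":-0.002,"z":0.043,"turn":0,"grip":1},{"x":0,"y":0,"z":0.043,"turn":0,"grip":1},{"x":0,"y":0,"z":0.042,"turn":0,"grip":1},{"x":0,"y":0,"z":0,"turn":0,"grip":1},{"x":0,"y":0,"z":0,"turn":0,"grip":1},{"x":0,"y":0,"z":0,"turn":0,"grip":-1},{"x":0,"y":0,"z":0,"turn":0,"grip":-1},{"x":0,"y":0,"z":0,"turn":0,"grip":-1},{"x":0,"y":0,"z":0,"turn":0,"grip":-1},{"x":0,"y":0,"z":0,"turn":0,"grip":-1}]'
python3 -m jog '[{"x":0,"y":0,"z":0,"turn":0,"grip":-1},{"x":0,"y":0,"z":0,"turn":0,"grip":-1}]'; python3 now.py
```

```text
time: 3.05
ee_pos: [0.4813, -0.3438, 0.0141]
orientation: [0.943, 0.332, 0.0, 0.001]
force: [-0.6, -0.3, 5.7]
opening: 0.0206
grip_force: 60.4
time: 3.3
ee_pos: [0.4813, -0.3439, 0.0141]
orientation: [0.943, 0.332, 0.0, 0.001]
force: [-0.2, -0.7, 6.2]
opening: 0.0214
grip_force: 60.5
3.3 [ 0.4813 -0.3439  0.0141] a 38.83 zax [ 0.001 -0.001 -1.   ] F [-0.2 -0.7  6.2] T [ 0.02 -0.01 -0.01] open 0.0214 60.5 q [-0.81  0.8   1.66  0.    0.69  0.08]
```

The square is gripped. I'll lift it, and work out the hover pose and the jar clearance.

```bash
python3 -m jog '[{"x":0,"y":0,"z":-0.04,"turn":0,"grip":-1},{"x":0,"y":0,"z":-0.05,"turn":0,"grip":-1},{"x":0,"y":0,"z":-0.05,"turn":0,"grip":-1},{"x":0,"y":0,"z":-0.05,"turn":0,"grip":-1},{"x":0,"y":0,"z":-0.046,"turn":0,"grip":-1},{"x":0,"y":0,"z":0,"turn":0,"grip":-1},{"x":0,"y":0,"z":0,"turn":0,"grip":-1},{"x":0,"y":0,"z":0,"turn":0,"grip":-1}]'
python3 - <<'E'
from h import *
M,o=boardT(.4295,.2075,-.296,.187)
for dx in(0,.012): 
    p=M@[.142+dx,-.0158,.033]+o; print("pinch",p.round(4),"TCP",(p-[0,0,.019]).round(4))
# brush jar ray at z=.05
c=C["top"]; 
def ray(u,v,z,c=c):
    d=c["R"].T@np.linalg.inv(c["intrinsics"])@[u,v,1]; e=-c["R"].T@c["t"]; return e+d*(z-e[2])/d[2]
print("jar",ray(377,182,.09)); print("glue",ray(372,273,.096))
E
python3 now.py .5678 .148 .25
```

```text
time: 4.3
ee_pos: [0.4797, -0.3422, 0.247]
orientation: [0.943, 0.332, -0.001, -0.002]
force: [0.4, 0.5, -1.8]
opening: 0.0211
grip_force: 59.6
pinch [0.5525 0.1535 0.1088] TCP [0.5525 0.1535 0.0898]
pinch [0.5638 0.15   0.1111] TCP [0.5638 0.15   0.0921]
jar [ 0.71483105 -0.173032    0.09      ]
glue [ 0.40513587 -0.15770735  0.096     ]
4.3 [ 0.4797 -0.3422  0.247 ] a 38.83 zax [-0.003  0.003 -1.   ] F [ 0.4  0.5 -1.8] T [-0.04  0.02  0.04] open 0.0211 59.6 q [-0.81  0.46  1.5  -0.    1.18  0.08]
tool delta [ 0.376  -0.3266 -0.0015]
```

```bash
python3 -m jog '[{"x":0.0416,"y":-0.0367,"z":0,"turn":0,"grip":-1},{"x":0.0416,"y":-0.0367,"z":0,"turn":0,"grip":-1},{"x":0.0416,"y":-0.0367,"z":0,"turn":0,"grip":-1},{"x":0.0416,"y":-0.0367,"z":0,"turn":0,"grip":-1},{"x":0.0416,"y":-0.0367,"z":0,"turn":0,"grip":-1},{"x":0.0416,"y":-0.0367,"z":0,"turn":0,"grip":-1},{"x":0.0416,"y":-0.0367,"z":0,"turn":0,"grip":-1},{"x":0.0416,"y":-0.0367,"z":0,"turn":0,"grip":-1},{"x":0.0413,"y":-0.0371,"z":0,"turn":0,"grip":-1},{"x":0,"y":0,"z":0,"turn":0,"grip":-1}]'
python3 -m jog '[{"x":0,"y":0,"z":0,"turn":0.1623,"grip":-1},{"x":0,"y":0,"z":0,"turn":0.1623,"grip":-1},{"x":0,"y":0,"z":0,"turn":0.1623,"grip":-1},{"x":0,"y":0,"z":0,"turn":0.1623,"grip":-1},{"x":0,"y":0,"z":0,"turn":0.1623,"grip":-1},{"x":0,"y":0,"z":0,"turn":0.1623,"grip":-1},{"x":0,"y":0,"z":0,"turn":0,"grip":-1},{"x":0,"y":0,"z":0,"turn":0,"grip":-1},{"x":0,"y":0,"z":0,"turn":0,"grip":-1}]'
python3 now.py .5638 .15 .14
```

```text
time: 5.55
ee_pos: [0.564, 0.1527, 0.2474]
orientation: [0.942, 0.335, -0.001, -0.001]
force: [-0.6, -0.2, -1.9]
opening: 0.0213
grip_force: 59.5
time: 6.68
ee_pos: [0.5646, 0.1486, 0.249]
orientation: [0.989, -0.147, -0.0, 0.0]
force: [-0.2, 0.6, -1.0]
opening: 0.0213
grip_force: 59.5
6.675 [0.5646 0.1486 0.249 ] a -16.91 zax [-0.001 -0.    -1.   ] F [-0.2  0.6 -1. ] T [0.01 0.03 0.04] open 0.0213 59.5 q [ 0.07  0.45  1.52 -0.    1.17  1.93]
tool delta [-0.0012 -0.0011  0.109 ]
```

```bash
python3 -m jog '[{"x":0,"y":0,"z":0.045,"turn":0,"grip":-1},{"x":0,"y":0,"z":0.045,"turn":0,"grip":-1},{"x":0,"y":0,"z":0.03,"turn":0,"grip":-1},{"x":0,"y":0,"z":0,"turn":0,"grip":-1},{"x":0,"y":0,"z":0,"turn":0,"grip":-1},{"x":0,"y":0,"z":0,"turn":0,"grip":-1}]'
python3 now.py
python3 - <<'E'
from h import *
t=bot.capture("top");cv2.imwrite("pics/t2.png",t);s=bot.capture("side");cv2.imwrite("pics/s2.png",s)
b=cv2.resize(t[150:295,205:345],(580,600),interpolation=cv2.INTER_CUBIC)
c=cv2.resize(s[165:285,250:390],(700,600),interpolation=cv2.INTER_CUBIC)
im=np.hstack([b,c]); cv2.imwrite("pics/v3.png",cv2.resize(im,(800,375)))
E
```

```text
time: 7.42
ee_pos: [0.5661, 0.1491, 0.1311]
orientation: [0.989, -0.147, 0.002, -0.0]
force: [-0.5, 0.1, -0.5]
opening: 0.0212
grip_force: 59.5
7.425 [0.5661 0.1491 0.1311] a -16.94 zax [ 0.004  0.    -1.   ] F [-0.5  0.1 -0.5] T [-0.    0.02  0.03] open 0.0212 59.5 q [ 0.07  0.6   1.63 -0.    0.91  1.93]
```

View pics/v3.png

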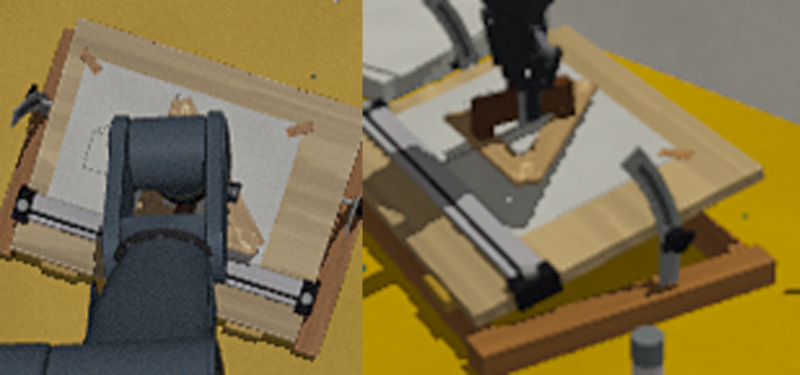

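The square hangs level and correctly oriented over the sheet. Its upper tip is visible in the top view at about (180,98) in the crop. Now I'll descend gently to contact so that it pivots onto the slope.

```bash
python3 -m jog '[{"x":0,"y":0,"z":0.008,"turn":0,"grip":-1},{"x":0,"y":0,"z":0.006,"turn":0,"grip":-1},{"x":0,"y":0,"z":0.004,"turn":0,"grip":-1},{"x":0,"y":0,"z":0,"turn":0,"grip":-1}]'; for i in 1 2; do :; done
python3 -m jog '[{"x":0,"y":0,"z":0.004,"turn":0,"grip":-1},{"x":0,"y":0,"z":0,"turn":0,"grip":-1}]'
python3 -m jog '[{"x":0,"y":0,"z":0.004,"turn":0,"grip":-1},{"x":0,"y":0,"z":0,"turn":0,"grip":-1}]'
python3 now.py
```

```text
time: 8.02
ee_pos: [0.5636, 0.1492, 0.1114]
orientation: [0.989, -0.147, -0.001, 0.0]
force: [-3.1, -0.6, 4.9]
opening: 0.0212
grip_force: 60.6
time: 8.28
ee_pos: [0.5628, 0.1492, 0.1074]
orientation: [0.989, -0.147, -0.002, 0.0]
force: [-5.0, 0.3, 6.3]
opening: 0.0213
grip_force: 61.0
time: 8.52
ee_pos: [0.5621, 0.1493, 0.1033]
orientation: [0.989, -0.147, -0.002, 0.0]
force: [-6.9, 0.4, 7.2]
opening: 0.0213
grip_force: 61.5
8.525 [0.5621 0.1493 0.1033] a -16.91 zax [-0.005  0.    -1.   ] F [-6.9  0.4  7.2] T [0.19 0.31 0.15] open 0.0213 61.5 q [0.07 0.64 1.65 0.   0.86 1.93]
```

```bash

python3 -m jog '[{"x":0,"y":0,"z":0.004,"turn":0,"grip":-1},{"x":0,"y":0,"z":0,"turn":0,"grip":-1}]'
python3 -m jog '[{"x":0,"y":0,"z":0.003,"turn":0,"grip":-1},{"x":0,"y":0,"z":0,"turn":0,"grip":-1}]'
python3 -m jog '[{"x":0,"y":0,"z":0.002,"turn":0,"grip":-1},{"x":0,"y":0,"z":0,"turn":0,"grip":-1}]'
python3 now.py
```

```text
time: 8.78
ee_pos: [0.5619, 0.1494, 0.0991]
orientation: [0.989, -0.147, -0.003, 0.0]
force: [-6.9, 0.4, 5.4]
opening: 0.0214
grip_force: 61.7
time: 9.02
ee_pos: [0.5618, 0.1494, 0.0962]
orientation: [0.989, -0.147, -0.003, 0.0]
force: [-6.7, 1.4, 6.8]
opening: 0.0216
grip_force: 62.1
time: 9.28
ee_pos: [0.5617, 0.1496, 0.0944]
orientation: [0.989, -0.147, -0.003, 0.0]
force: [-6.3, 1.4, 7.9]
opening: 0.0213
grip_force: 62.5
9.275 [0.5617 0.1496 0.0944] a -16.89 zax [-0.006  0.    -1.   ] F [-6.3  1.4  7.9] T [0.22 0.57 0.18] open 0.0213 62.5 q [0.07 0.66 1.65 0.   0.84 1.93]
```

```bash

for i in 1; do python3 -m jog '[{"x":0,"y":0,"z":0.002,"turn":0,"grip":-1},{"x":0,"y":0,"z":0,"turn":0,"grip":-1}]'; done|grep -E "ee_pos|force:"
python3 now.py
python3 -m jog '[{"x":0,"y":0,"z":0.001,"turn":0,"grip":-1},{"x":0,"y":0,"z":0,"turn":0,"grip":-1}]'|grep -E "ee_pos|force:"
python3 now.py
python3 - <<'E'
from h import *
s=bot.capture("side");cv2.imwrite("pics/s3.png",s);t=bot.capture("top");cv2.imwrite("pics/t3.png",t)
c=cv2.resize(s[170:270,255:375],(720,600),interpolation=cv2.INTER_CUBIC)
cv2.imwrite("pics/v4.png",c)
E
```

```text
ee_pos: [0.5617, 0.1496, 0.0942]
force: [-10.2, 2.1, 18.9]
grip_force: 64.2
9.525 [0.5617 0.1496 0.0942] a -16.87 zax [-0.005 -0.    -1.   ] F [-10.2   2.1  18.9] T [-0.1   1.03  0.19] open 0.0211 64.2 q [0.07 0.66 1.65 0.   0.84 1.93]
ee_pos: [0.5617, 0.1496, 0.0942]
force: [-11.7, 1.9, 25.0]
grip_force: 65.1
9.775 [0.5617 0.1496 0.0942] a -16.86 zax [-0.005 -0.    -1.   ] F [-11.7   1.9  25. ] T [-0.13  1.27  0.15] open 0.0216 65.1 q [0.07 0.66 1.65 0.   0.84 1.93]
```

View pics/v4.png

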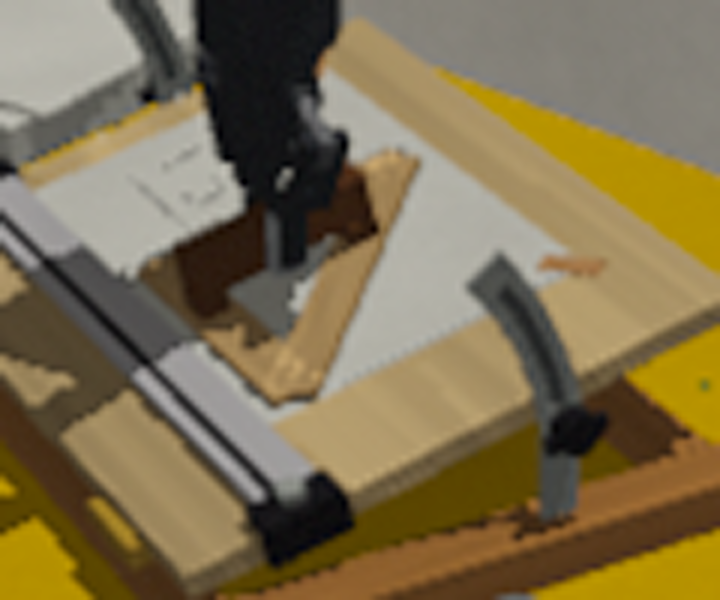

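The square lies flat on the slope with its base edge about 10 mm above the straightedge, at crop (200,335) to (280,400). Its upright tip at (412,157) is close to the line's top end. I'll ease the push and measure the edge and line at sub-pixel level.

```bash
python3 -m jog '[{"x":0,"y":0,"z":-0.0015,"turn":0,"grip":-1},{"x":0,"y":0,"z":0,"turn":0,"grip":-1}]'|grep -E "ee_pos|force:"
cat >prof.py <<'E'
from h import *
from scipy.ndimage import map_coordinates as mc
B=boardT(.4295,.2075,-.296,.187)
def prof(n,f,x,ys,z=0):
    im=cv2.imread(f"pics/{f}.png").astype(float); M,o=B
    P=np.array([M@[x,y,z]+o for y in ys]); q=proj(n,P)
    return np.array([mc(im[:,:,k],[q[:,1],q[:,0]],order=1) for k in range(3)]).T
E
python3 - <<'E'
from prof import *
ys=np.arange(.03,.066,.001)
for n in("top","side"):
    r=[]
    for x in np.arange(.10,.256,.01):
        p=prof(n,n+"0",x,ys).sum(1); w=np.clip(np.percentile(p,70)-40-p,0,None); r.append(((w*ys).sum()/w.sum()*1e3))
    print(n,"line y(mm) vs x .10...25",np.round(r,1), "slope deg",np.degrees(np.polyfit(np.arange(len(r))*10,r,1)[0]).round(2))
ys=np.arange(.032,.062,.002)
print((ys*1e3).round())
for x in(.18,.20,.22,.235,.245,.255,.26):
    p=prof("top","t3",x,ys); print(x,"sum",p.sum(1).round().astype(int),"r-b",(p[:,2]-p[:,0]).round().astype(int))
M,o=B; s=bot.read_state(); print("pinch in board mm",(M.T@(s["ee_pos"]+[0,0,.019]-o)*1e3).round(1))
E
```

```text
ee_pos: [0.5617, 0.1496, 0.0942]
force: [-9.9, 1.5, 15.8]
grip_force: 63.8
top line y(mm) vs x .10...25 [49.9 49.4 49.  48.6 49.  49.3 49.7 49.6 49.4 49.1 48.7 49.  48.7 49.7
 49.9 49.5] slope deg 0.02
side line y(mm) vs x .10...25 [47.7 48.6 47.8 49.2 49.8 49.3 50.3 51.5 49.9 55.8 49.5 50.8 51.9 51.9
 51.8 52.9] slope deg 1.78
[32. 34. 36. 38. 40. 42. 44. 46. 48. 50. 52. 54. 56. 58. 60.]
0.18 sum [237 245 248 246 250 254 253 256 258 253 247 249 256 256 254] r-b [-19 -20 -20 -21 -21 -20 -19 -17 -19 -19 -17 -17 -18 -19 -20]
0.2 sum [235 246 229 220 227 228 221 222 230 226 224 222 220 220 221] r-b [-19 -17 -21 -25 -21 -18 -18 -19 -19 -20 -20 -20 -20 -18 -18]
0.22 sum [216 215 199 192 191 185 176 180 187 194 220 269 302 336 372] r-b [-17 -18 -21 -21 -19 -20 -18 -19 -15 -13 -10  -5  -1   1   2]
0.235 sum [422 405 422 416 367 341 352 357 353 391 448 464 474 467 464] r-b [58 56 59 59 55 52 53 55 57 37 11  5  2  4  5]
0.245 sum [377 386 409 410 403 408 432 409 380 413 449 466 473 474 474] r-b [53 53 55 56 55 55 60 60 59 36 14  5  2  3  4]
0.255 sum [414 403 381 407 447 421 393 375 341 354 403 457 473 480 479] r-b [62 61 52 42 30 27 27 31 32 25 15  6  4  4  4]
0.26 sum [361 403 436 457 475 484 493 453 328 335 445 481 485 483 480] r-b [40 27 16  9  4  1  3  2  0  1  3  4  4  5  6]
pinch in board mm [152.6 -16.8  35.5]
```

The edge and line agree in y to about 0.5 mm (edge about 49.5, line about 49.2), and the contact height puts the tilt near 11.7°. Now I'll slide down the slope to the straightedge with a lighter push.

```bash
python3 -m jog '[{"x":0,"y":0,"z":-0.001,"turn":0,"grip":-1},{"x":0,"y":0,"z":0,"turn":0,"grip":-1},{"x":-0.002,"y":0,"z":0.0004,"turn":0,"grip":-1},{"x":-0.002,"y":0,"z":0.0004,"turn":0,"grip":-1},{"x":0,"y":0,"z":0,"turn":0,"grip":-1}]'|grep -E "ee_pos|force:"
python3 -m jog '[{"x":-0.002,"y":0,"z":0.0004,"turn":0,"grip":-1},{"x":-0.001,"y":0,"z":0.0002,"turn":0,"grip":-1},{"x":0,"y":0,"z":0,"turn":0,"grip":-1}]'|grep -E "ee_pos|force:"
python3 now.py
```

```text
ee_pos: [0.5619, 0.1497, 0.0943]
force: [-0.8, -1.3, 8.7]
grip_force: 62.6
ee_pos: [0.5608, 0.1505, 0.094]
force: [1.9, -1.2, 8.3]
grip_force: 62.5
11.125 [0.5608 0.1505 0.094 ] a -16.89 zax [ 0.006 -0.001 -1.   ] F [ 1.9 -1.2  8.3] T [-0.57  0.15  0.05] open 0.0215 62.5 q [ 0.07  0.66  1.66 -0.    0.82  1.94]
```

```bash
for k in 1 2 3; do python3 -m jog '[{"x":-0.002,"y":0,"z":0.0004,"turn":0,"grip":-1},{"x":0,"y":0,"z":0,"turn":0,"grip":-1}]'|grep -E "ee_pos|force: \["; done
python3 now.py
```

```text
ee_pos: [0.5591, 0.1513, 0.0937]
force: [1.6, -0.8, 7.9]
ee_pos: [0.5574, 0.152, 0.0934]
force: [2.5, 0.1, 6.7]
ee_pos: [0.5555, 0.1527, 0.093]
force: [1.9, -0.1, 7.3]
11.875 [0.5555 0.1527 0.093 ] a -16.89 zax [ 0.007 -0.    -1.   ] F [ 1.9 -0.1  7.3] T [-0.45  0.08  0.09] open 0.0217 62.6 q [ 0.07  0.65  1.68 -0.    0.81  1.94]
```

```bash
for k in 1 2; do python3 -m jog '[{"x":-0.0015,"y":0.0007,"z":0.0003,"turn":0,"grip":-1},{"x":0,"y":0,"z":0,"turn":0,"grip":-1}]'|grep -E "ee_pos|force: \["; done
python3 -m jog '[{"x":-0.001,"y":0,"z":0.0002,"turn":0,"grip":-1},{"x":0,"y":0,"z":0,"turn":0,"grip":-1}]'|grep -E "ee_pos|force: \["
python3 now.py
```

```text
ee_pos: [0.5544, 0.1528, 0.0928]
force: [2.8, 2.5, 7.3]
ee_pos: [0.5528, 0.1527, 0.0926]
force: [3.6, 3.1, 7.5]
ee_pos: [0.552, 0.1528, 0.0924]
force: [3.4, 2.0, 7.7]
12.625 [0.552  0.1528 0.0924] a -16.91 zax [ 0.008  0.    -1.   ] F [3.4 2.  7.7] T [-0.23 -0.04  0.08] open 0.0214 62.6 q [ 0.08  0.65  1.69 -0.    0.8   1.94]
```

```bash
for k in 1 2 3; do python3 -m jog '[{"x":-0.001,"y":0.0002,"z":0.0002,"turn":0,"grip":-1},{"x":0,"y":0,"z":0,"turn":0,"grip":-1}]'|grep -E "ee_pos|force: \["; done
python3 now.py
python3 - <<'E'
from prof import *
t=bot.capture("top");cv2.imwrite("pics/t4.png",t);s=bot.capture("side");cv2.imwrite("pics/s4.png",s)
ys=np.arange(.036,.062,.002); print((ys*1e3).round())
for x in(.225,.23,.235,.24,.245,.25,.255,.26):
    p=prof("top","t4",x,ys); print(round(x,3),"sum",p.sum(1).round().astype(int),"r-b",(p[:,2]-p[:,0]).round().astype(int))
E
```

```text
ee_pos: [0.5519, 0.1529, 0.0925]
force: [4.1, 2.0, 8.0]
ee_pos: [0.5519, 0.1529, 0.0926]
force: [6.4, 1.6, 9.2]
ee_pos: [0.5518, 0.1529, 0.0927]
force: [6.6, 1.4, 8.6]
13.375 [0.5518 0.1529 0.0927] a -16.89 zax [ 0.015 -0.    -1.   ] F [6.6 1.4 8.6] T [-0.61 -0.54  0.09] open 0.0214 62.8 q [ 0.08  0.65  1.69 -0.    0.79  1.94]
[36. 38. 40. 42. 44. 46. 48. 50. 52. 54. 56. 58. 60.]
0.225 sum [437 478 456 437 409 388 362 375 436 466 480 479 480] r-b [59 62 61 61 59 59 58 43 17  7  2  5  6]
0.23 sum [398 394 409 466 479 435 372 305 374 469 467 468 472] r-b [56 55 56 61 63 62 56 42 21  2  4  6  5]
0.235 sum [404 424 444 464 469 452 421 404 424 464 476 468 464] r-b [57 58 60 61 63 63 62 42 14  6  2  4  4]
0.24 sum [427 443 444 430 402 365 343 345 423 476 478 476 476] r-b [59 60 58 58 58 59 57 54 23  3  3  5  7]
0.245 sum [389 402 426 429 415 355 263 356 453 475 478 473 472] r-b [48 34 21 17 19 26 29 18 11  5  5  6  5]
0.25 sum [440 462 480 488 494 486 342 281 399 463 475 473 467] r-b [12  5  2  2  3  3  3  4  6  6  5  5  5]
0.255 sum [474 473 476 485 490 414 342 360 407 460 476 479 472] r-b [5 5 5 5 6 6 5 4 4 4 5 6 6]
0.26 sum [474 470 477 486 488 448 329 331 434 474 482 478 477] r-b [7 6 6 5 5 5 5 5 5 5 5 6 6]
```

The base edge has met the straightedge: motion stopped and the force rose to about 7 N. The upright edge overshoots the line centre by about 0.8 mm. I'll ease the push, nudge back in y, then press flat.

```bash
python3 -m jog '[{"x":0.001,"y":0.0015,"z":0,"turn":0,"grip":-1},{"x":0,"y":0,"z":0,"turn":0,"grip":-1}]'|grep -E "ee_pos|force: \["
python3 -m jog '[{"x":0.001,"y":0.001,"z":0,"turn":0,"grip":-1},{"x":0,"y":0,"z":0,"turn":0,"grip":-1}]'|grep -E "ee_pos|force: \["
python3 now.py
```

```text
ee_pos: [0.5513, 0.1521, 0.0926]
force: [5.3, 3.0, 10.1]
ee_pos: [0.5511, 0.1514, 0.0924]
force: [4.4, 5.4, 10.9]
13.975 [0.5511 0.1514 0.0924] a -17.08 zax [ 0.011  0.003 -1.   ] F [ 4.4  5.4 10.9] T [ 0.37 -0.03 -0.29] open 0.0212 63.0 q [0.07 0.65 1.69 0.   0.79 1.94]
```

```bash
python3 -m jog '[{"x":0,"y":-0.0005,"z":0.001,"turn":0,"grip":-1},{"x":0,"y":0,"z":0,"turn":0,"grip":-1}]'|grep -E "ee_pos|force: \["
python3 now.py
cat >m.py <<'E'
from prof import *
import sys
f=sys.argv[1]; cv2.imwrite(f"pics/t{f}.png",bot.capture("top"));cv2.imwrite(f"pics/s{f}.png",bot.capture("side"))
ys=np.arange(.036,.062,.0005); e=[];l=[]
for x in np.arange(.215,.242,.003):
    p=prof("top","t"+f,x,ys); d=p[:,2]-p[:,0]; i=np.where(d>30)[0][-1]; e.append(ys[i]*1e3)
for x in np.arange(.247,.2625,.003):
    p=prof("top","t"+f,x,ys).sum(1); w=np.clip(440-p,0,None)*(np.abs(ys-.0493)<.007); l.append((w*ys).sum()/w.sum()*1e3)
print("edge",np.mean(e).round(2)-.94,np.round(e,1),"line",np.mean(l).round(2),np.round(l,1))
E
python3 m.py 5
```

```text
ee_pos: [0.5513, 0.1515, 0.092]
force: [3.6, 3.2, 14.0]
14.225 [0.5513 0.1515 0.092 ] a -17.04 zax [ 0.011  0.002 -1.   ] F [ 3.6  3.2 14. ] T [ 0.06  0.14 -0.22] open 0.021 63.5 q [0.07 0.65 1.69 0.   0.79 1.94]
edge 47.45 [48.  48.5 49.  48.5 48.  48.5 48.5 48.  48.5] line 49.16 [48.7 49.6 49.6 48.9 48.8 49.4]
```

```bash
python3 -m jog '[{"x":0,"y":-0.0015,"z":0,"turn":0,"grip":-1},{"x":0,"y":0,"z":0,"turn":0,"grip":-1},{"x":0,"y":0,"z":0,"turn":0,"grip":-1}]'|grep -E "ee_pos|force: \["
python3 now.py; python3 m.py 6
```

```text
ee_pos: [0.5513, 0.1515, 0.092]
force: [2.8, -1.9, 14.0]
14.7 [0.5513 0.1515 0.092 ] a -17.02 zax [ 0.01  0.   -1.  ] F [ 2.8 -1.9 14. ] T [-0.48  0.16 -0.23] open 0.021 63.7 q [ 0.07  0.65  1.69 -0.    0.79  1.94]
edge 47.45 [48.  48.5 49.  48.5 48.  48.5 48.5 48.  48.5] line 49.17 [48.6 49.5 49.7 49.  48.8 49.4]
```

```bash
python3 -m jog '[{"x":0,"y":-0.0006,"z":-0.001,"turn":-0.002,"grip":-1},{"x":0,"y":0,"z":0,"turn":0,"grip":-1}]'|grep -E "ee_pos|force: \["
python3 -m jog '[{"x":0,"y":-0.0006,"z":-0.0003,"turn":0,"grip":-1},{"x":0,"y":0,"z":0,"turn":0,"grip":-1}]'|grep -E "ee_pos|force: \["
python3 now.py; python3 m.py 7
```

```text
ee_pos: [0.5514, 0.1515, 0.092]
force: [3.6, -3.3, 9.0]
ee_pos: [0.5513, 0.1516, 0.0921]
force: [3.5, -5.4, 7.8]
15.3 [0.5513 0.1516 0.0921] a -16.9 zax [ 0.009 -0.001 -1.   ] F [ 3.5 -5.4  7.8] T [-0.81 -0.19 -0.27] open 0.0212 62.8 q [ 0.07  0.65  1.69 -0.    0.8   1.94]
edge 47.620000000000005 [48.  48.5 48.5 48.5 48.  48.5 49.  49.5 48.5] line 49.21 [48.7 49.5 49.7 49.  48.9 49.4]
```

```bash
python3 -m jog '[{"x":0,"y":-0.0006,"z":-0.0003,"turn":0,"grip":-1},{"x":0,"y":0,"z":0,"turn":0,"grip":-1}]'|grep -E "ee_pos|force: \["
python3 -m jog '[{"x":0,"y":-0.0005,"z":0,"turn":0,"grip":-1},{"x":0,"y":0,"z":0,"turn":0,"grip":-1}]'|grep -E "ee_pos|force: \["
python3 now.py; python3 m.py 8
```

```text
ee_pos: [0.5514, 0.1517, 0.0921]
force: [2.6, -6.9, 7.0]
ee_pos: [0.5515, 0.1518, 0.0921]
force: [3.5, -7.2, 7.0]
15.9 [0.5515 0.1518 0.0921] a -16.82 zax [ 0.008 -0.003 -1.   ] F [ 3.5 -7.2  7. ] T [-1.24 -0.28 -0.09] open 0.0211 62.7 q [ 0.08  0.65  1.69 -0.    0.8   1.94]
edge 48.39 [49.5 49.  49.5 50.  49.5 48.5 49.5 49.5 49. ] line 49.19 [48.7 49.5 49.6 49.1 48.9 49.5]
```

```bash
python3 -m jog '[{"x":0,"y":-0.0006,"z":0,"turn":0.001,"grip":-1},{"x":0,"y":0,"z":0,"turn":0,"grip":-1}]'|grep -E "ee_pos|force: \["
python3 now.py; python3 m.py 9
python3 -m jog '[{"x":0,"y":0,"z":0.0008,"turn":0,"grip":-1},{"x":0,"y":0.0015,"z":0.0005,"turn":0,"grip":-1},{"x":0,"y":0,"z":0,"turn":0,"grip":-1},{"x":0,"y":0,"z":0,"turn":0,"grip":-1}]'|grep -E "ee_pos|force: \["
python3 now.py; python3 m.py 10
python3 - <<'E'
import cv2,numpy as np
t=cv2.imread("pics/t10.png");s=cv2.imread("pics/s10.png")
b=cv2.resize(t[165:270,225:325],(380,400),interpolation=cv2.INTER_CUBIC)
c=cv2.resize(s[180:275,260:360],(420,400),interpolation=cv2.INTER_CUBIC)
cv2.imwrite("pics/v10.png",np.hstack([b,c]))
E
```

```text
ee_pos: [0.5517, 0.1519, 0.0922]
force: [2.8, -8.8, 7.8]
16.25 [0.5517 0.1519 0.0922] a -16.82 zax [ 0.008 -0.004 -1.   ] F [ 2.8 -8.8  7.8] T [-1.35 -0.2   0.05] open 0.0211 62.7 q [ 0.08  0.65  1.69 -0.01  0.8   1.94]
edge 48.620000000000005 [49.5 49.  49.5 50.  49.5 49.  49.5 49.5 50.5] line 49.16 [48.6 49.5 49.5 49.  48.9 49.4]
ee_pos: [0.5518, 0.1519, 0.092]
force: [3.4, -4.7, 14.2]
16.85 [0.5518 0.1519 0.092 ] a -16.85 zax [ 0.01  -0.002 -1.   ] F [ 3.4 -4.7 14.2] T [-0.84  0.08 -0.  ] open 0.0212 63.6 q [ 0.07  0.65  1.69 -0.    0.8   1.94]
edge 48.56 [49.5 49.  49.5 50.  49.5 49.5 49.5 49.5 49.5] line 49.2 [48.7 49.6 49.7 48.9 48.9 49.4]
```

View pics/v10.png

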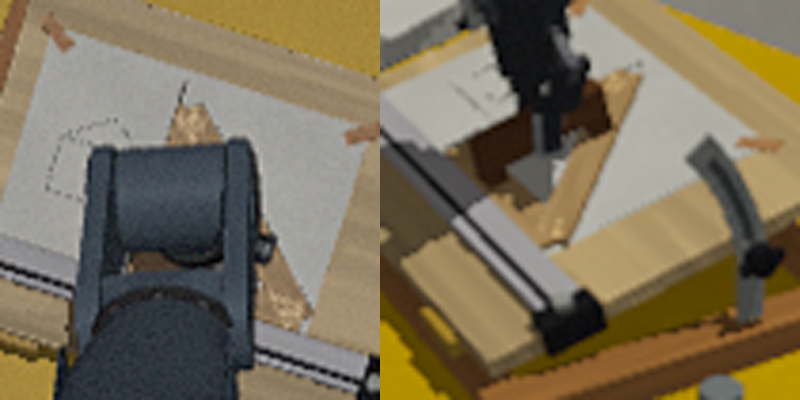

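The line emerges at the left edge of the square's tip, at (183,95) in the left half. The base edge lies along the straightedge with no visible gap, from about (450,190) to (548,242) in the right half. I'll add a small seating push, relieve the side load, check, and hand in.

```bash
python3 -m jog '[{"x":-0.0012,"y":0.0006,"z":0.0003,"turn":0,"grip":-1},{"x":0,"y":0.0005,"z":0,"turn":0,"grip":-1},{"x":0,"y":0,"z":0,"turn":0,"grip":-1},{"x":0,"y":0,"z":0,"turn":0,"grip":-1},{"x":0,"y":0,"z":0,"turn":0,"grip":-1}]'|grep -E "ee_pos|force: \["
python3 now.py; python3 m.py 11
python3 - <<'E'
from prof import *
# straightedge / board shift check: image change at end blocks and board right corner
a=cv2.imread("pics/top0.png");b=cv2.imread("pics/t11.png")
for n,(r0,r1,c0,c1) in {"block":(255,275,312,332),"blockL":(220,240,205,222),"corner":(185,200,335,355)}.items():
    print(n,cv2.phaseCorrelate(*[cv2.cvtColor(i[r0:r1,c0:c1],6).astype(np.float32) for i in(a,b)]))
E
```

```text
ee_pos: [0.5517, 0.1519, 0.0921]
force: [4.9, -2.7, 14.4]
17.575 [0.5517 0.1519 0.0921] a -16.86 zax [ 0.013 -0.001 -1.   ] F [ 4.9 -2.7 14.4] T [-0.67 -0.08 -0.  ] open 0.021 63.5 q [ 0.07  0.65  1.69 -0.    0.79  1.94]
edge 48.34 [49.  49.  49.5 49.5 49.5 49.  49.5 49.5 49. ] line 49.22 [48.6 49.5 49.7 49.  48.9 49.5]
block ((-0.1373304582736914, -0.04173047862165369), 0.9724116736650467)
blockL ((-0.1226178560661566, -0.040400983246717814), 1.0480435344907972)
corner ((0.07915283161566045, 0.6262803843217153), 0.9702113095919291)
```

```bash
python3 -c "
from rig import bot
print(bot.job_done())"
```

```text
the job is handed in; nothing more can be done
None
```

I handed the job in with the set square still gripped: it lies flat on the board, base edge against the straightedge, upright edge within about 1 mm of the pencil line, pressed down with about 14 N; the straightedge's end blocks did not visibly move.

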